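# Refit the filter cassette in the downdraft box

## Task

The filter cassette of the downdraft extraction box lies on the bench. Refit it: tuck its flanged far edge under the two keeper plates, push it back against the roller lever of the presence switch until it meets the stops, and let its near edge down behind the front lip, so that it lies flat on its seat, let go, with the lever held in. Ease it in without ramming it or pressing hard, and leave the spray can, the jar and the sanding block where they stand.

Things in the scene. Friction and masses are not known exactly. Their poses are not given: they have to be found in the camera images.
- extractor: Downdraft extraction box, fixed: grey steel housing 280 (x) x 240 (y) x 100 mm high, origin under its centre, z up, x pointing away from its front (the side with knob and louvres). A bare steel top plate, 300 x 250 mm, lies on it in slotted screws: with all it carries it sits up to 6 mm nearer or farther along x than stated here. This is not in any pose: feel or see it. It does not shift in use.
- seat (a point): Point fixed to the housing, 104 mm above the bench over the box's origin, axes as the box's: level of the filter seat, the flat upper face of the top plate, with an opening 163 x 120 mm over the fan. Side guides 12 mm high stand on it, inner faces 78 mm to either side (y), from x = -106 to +70 mm.
- lip (a point): Point fixed to the housing at x = -106 mm, y = 0, seat level: foot of the front lip's inner face with the top plate in mid position. The lip is an upright steel strip along y, 164 mm long, 4 mm thick, 12 mm high. From lip to stops is 204 mm, the cassette is 200 mm long: it must be within 4 mm of the stops to go down behind the lip.
- stops (a point): Point fixed to the housing at x = +98 mm, y = 0, seat level: in the plane of the front faces of the two rear stops (|y| = 48 to 84 mm), top plate in mid position. On each stop a keeper plate 4 mm thick, underside 12 mm above the seat, overhangs 14 mm towards the lip (to x = +84 mm). So the cassette goes in only tilted, far edge first.
- lever (a joint): Sprung roller lever between the keepers, on the top plate. Rad: 0 free, grows as it is pushed to +x. Upright hinge at x 104, y -33 mm (plate in mid position); 55 mm arm, black 12 mm roller 2 to 12 mm above the seat near y +18. Free, the roller stands 21 mm out from the stops; level with them at 0.40. Pushes back 3 N free, 7 N at the stops. Switch made above 0.25; 0.32 to 0.40 when seated.
- cassette: Filter cassette, 0.4 to 0.65 kg: aluminium frame 176 (x) x 150 (y) x 22 mm, grey filter, steel grille; origin at the centre of the frame's underside, z up. At its +x end (far edge) a flange 24 mm long, 146 wide, 4 thick, level with the underside, ends at x = +112 mm; near end at x = -88. Seated, its x is along the box's x and its origin 14 to 18 mm to -x of the box's, plus the plate's shift.
- handle (a point): Centre of the bar of the cassette's steel strap handle: bar along the cassette's y, 90 mm long, 10 mm thick in x, 22 mm high; centre 55 mm above the cassette's underside (33 mm above the frame's top), 30 mm to -x of the cassette's origin; open below, between two posts at its ends.
- spray_can: Bystander: upright bare metal spray can, 64 mm across, 190 mm high, origin under its centre.
- jar: Bystander: amber jar with a steel lid, 72 mm across, 90 mm high, origin under its centre.
- sanding_block: Bystander: wooden sanding block with cork sole, 120 x 65 x 38 mm, lying flat, origin under its centre.
Not all that is in view belongs to the job. Of the things shaped like the cassette, the aluminium one is meant.

How it is judged (in metres and radians):
At the end, for the whole second after the job is handed in: Released and at rest, the cassette lies flat (0.03 rad) on the seat (within 3 mm), its origin 5 to 26 mm to -x of the box's, within 6 mm sideways and 0.06 rad in yaw, so far flange under the keepers and near edge behind the lip; lever held beyond 0.25 rad (value of joint lever above 0.25 rad and angle between cassette's own z axis and vertical below 0.03 rad and z of cassette in the frame of extractor between 0.101 and 0.107 m and x of cassette in the frame of extractor between -0.026 and -0.005 m and y of cassette in the frame of extractor between -0.006 and 0.006 m and angle between the x axis of cassette and the x axis of extractor, either way round below 0.06 rad and linear speed of cassette below 0.02 m/s); the robot touches nothing.
It fails at once if the cassette is rammed or pressed against the box with more than 80 N (contact force between cassette and extractor above 80 N).
It fails at once if the spray can, the jar or the sanding block is moved by more than 20 mm or tipped (distance of any of spray_can, jar, sanding_block from where it was at the start of the episode above 0.02 m or angle between any of spray_can, jar, sanding_block's own z axis and vertical above 0.3 rad).
It also fails if it takes over 54 s, if anything falls off the work surface, if the arm or the gripper's body presses on something with over 40 N, if the wrist force passes 120 N, or if a joint passes its speed limit or range.

## Robot

A 6-joint arm with a two-finger parallel gripper is mounted at the origin on the work surface. World frame = base frame: x ahead of the robot, y to its left, z up, the work surface at z = 0. Lengths are in mm, angles in rad, forces in N, time in s.
With the tool pointing down it reaches from about 350 to 875 mm from the base axis. Payload 4.2 kg.
Tool frame: the origin (TCP) lies on the mounting face of the last link; the fingertips stand 173 mm ahead of it and the grasp point (between the pads) lies 155 mm ahead of it; z points along the fingers, y is the line along which they close (so a half turn about z gives the same grasp; the last joint's range is limited). The gripper opens to 85 mm and grips with 20 to 120 N. Pads are 22 mm wide; open, the fingers measure 114 mm over their backs; the gripper's body (76 mm by 85 mm) begins 54 mm behind the grasp point. The pads swing forward as they close: fully open they stand 13 mm farther back than shut.
Start: joints at [-1.05, 0.385, 0.008, 0, -1.194, -0.259], TCP at [161.779, -603.678, 404.712] pointing down, gripper open.
Joint ranges: [-3.14, 3.14], [-1.21, 2.06], [-1.07, 1.41], [-3.16, 2.05], [-2.99, -0.16], [-3.1, 3.1]. Speed limits (rad/s): [2.79, 2.79, 3.14, 3.14, 3.14, 3.14].

## Interface

Orientations are given as a unit quaternion [x, y, z, w].
In Python, from bench import arm gives the robot as it stands.
- The arm moves only by the tool carry_out, never from a script. Its argument "rows" is a list of rows, each a list of 7 numbers: the shift along the tool's x, y, z as a fraction of full scale, then the turn, a rotation vector about the tool's x, y, z as a fraction of full scale, then the opening, from -1 (shut) to 1 (fully open). A call has 1 to 12 rows; each row is the pose to reach, as a shift and turn from the pose commanded when the call began, along the tool's axes at that moment, turning the shorter way round; what a row does not reach only later rows make up. Full scale, the value 1, is 20 cm for a shift and pi rad for a turn. A row lasts 1/8 s, in which the tool goes at most 62.5 mm and 10.7 degrees, less where a joint would pass 70% of its speed; a pose out of reach is approached as far as the arm can. A call with a number of a shift or a turn outside -1 to 1 is refused whole. A call with a gripper value outside its range is refused whole. The fingers move at their own pace and stop on an object; the grip force is fixed at half the most. Time passes only in rows, so rows that repeat a pose let the fingers close. It gives the time, the measured TCP pose, the force, the opening and the grip force at its end, in the units of the state.
- arm.read_state(): the state, without advancing time (a new reading comes with each control period).
- arm.get_image(name): name is "scene" or "top" or "wrist"; returns (picture, depth): 400x640x3 uint8, red, green, blue; 400x640 float32, mm along the optical axis (not along the pixel's ray), 0 where there is no reading.
- arm.calibration(name): a dict with "mtx" (3x3 intrinsics, pixels), "cam_to_world" (4x4, takes a point from camera to world coordinates). Camera axes: x right, y up, looking along -z (the intrinsics and any distortion apply to the point x, -y, -z); pixel columns grow to the right and rows downward; lengths in mm; the calibration is good to about 2 mm. The wrist camera is an equidistant fisheye: a pixel r from the principal point sees the ray r / f radians off the axis. A picture is of the moment at which its call begins: read the wrist's pose just before it. calibration takes no time and is no camera call; for the wrist camera it gives the pose at the moment of the call.
- arm.job_done(): hands the job in; it is judged then, once.
The state is a dict: "clock": time; "joints": joint angles; "joint_vel": joint speeds; "joint_efforts": joint torques, N m; "position": TCP position; "ee_rot": TCP orientation; "contact_force": force on the tool from outside, world axes, zero at the start; "wrist_torque": the same for the moment, N m; "gripper_width": finger opening in mm; "grasp_force": force on a finger pad.
Only numpy, scipy, OpenCV 4.12 (cv2) and the standard library are available. Lean on these libraries where they do the work, as an engineer would, in place of code of your own. Each camera call takes 0.05 s, during which the arm holds its last target. There are 200 camera calls.

## Working session

There is one attempt and no reset: what is moved stays moved. The work goes in short steps, Python scripts to look and compute and a tool call to move; the robot and the scene stay as the last step left them, time stands still between calls to the robot, and variables do not carry over. Pictures are saved under pics/ and viewed, at most 10 in all, crops included, and the job is handed in when it is done.

Besides the shell and the picture viewer there is one more tool, called after ">>>" as a command line: name --pt "numbers of a row" for each row, then --argument value for the rest. carry_out: Moves the arm, as the interface text tells. Its arguments: {"type":"object","properties":{"rows":{"type":"array"}},"required":["rows"]}

```bash
mkdir -p pics; ls; cat > h.py <<'E'
import numpy as np, cv2
from bench import arm
from scipy.spatial.transform import Rotation as R
def cloud(name):
    im,d=arm.get_image(name); c=arm.calibration(name); K=np.array(c["mtx"]); T=np.array(c["cam_to_world"])
    v,u=np.mgrid[0:400,0:640]
    P=np.stack([(u-K[0,2])/K[0,0]*d,-(v-K[1,2])/K[1,1]*d,-d],-1)
    return im,d,P@T[:3,:3].T+T[:3,3]
E
python3 - <<'E'
from h import *
s=arm.read_state();print(s)
for n in("scene","top"):
    im,d,W=cloud(n);cv2.imwrite(f"pics/{n}0.png",im[...,::-1]);np.savez(f"{n}0.npz",im=im,d=d,W=W)
    print(n,arm.calibration(n))
E
```

```text
pics
{'clock': 0.0, 'joints': array([-1.05037881e+00,  3.85549465e-01,  6.64376479e-03, -5.14032397e-04,
       -1.19400076e+00, -2.58584035e-01]), 'joint_vel': array([ 5.34309004e-05,  9.14696484e-04,  4.20446643e-04, -1.14358905e-03,
        1.78957452e-05, -1.04155638e-03]), 'joint_efforts': array([-7.39208663e-04, -3.92286873e+01,  1.88404155e+01,  4.18612540e+00,
       -4.53675617e-03,  1.03047111e-05]), 'position': array([ 161.75658639, -603.49328886,  403.63024837]), 'ee_rot': array([-1.30449008e-01,  9.91454430e-01,  1.06675093e-03, -1.79643021e-04]), 'contact_force': array([-0.37529501,  0.05059723,  0.27242341]), 'wrist_torque': array([-0.02126868, -0.0118156 ,  0.05863427]), 'grasp_force': 0.0, 'gripper_width': 84.93701087771693}
scene {'mtx': array([[478.4899362 ,   0.        , 325.62754991],
       [  0.        , 478.4899362 , 204.67922393],
       [  0.        ,   0.        ,   1.        ]]), 'cam_to_world': array([[ 3.98151287e-01, -6.12697610e-01,  6.82698463e-01,
         1.50295202e+03],
       [ 9.17314538e-01,  2.68444881e-01, -2.94060172e-01,
        -2.89531346e+02],
       [-3.09694305e-03,  7.43329661e-01,  6.68918100e-01,
         1.03444605e+03],
       [ 0.00000000e+00,  0.00000000e+00,  0.00000000e+00,
         1.00000000e+00]])}
top {'mtx': array([[514.42196149,   0.        , 305.45140226],
       [  0.        , 514.42196149, 195.07221058],
       [  0.        ,   0.        ,   1.        ]]), 'cam_to_world': array([[ 8.43952422e-03,  9.93196862e-01, -1.16141150e-01,
         3.41514559e+02],
       [-9.99963330e-01,  8.21354839e-03, -2.42415587e-03,
         1.22047112e+02],
       [-1.45373305e-03,  1.16157350e-01,  9.93229760e-01,
         1.71929572e+03],
       [ 0.00000000e+00,  0.00000000e+00,  0.00000000e+00,
         1.00000000e+00]])}
```

View pics/scene0.png

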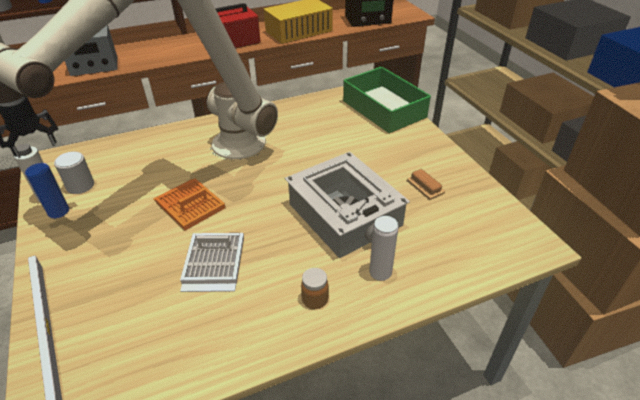

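View pics/top0.png

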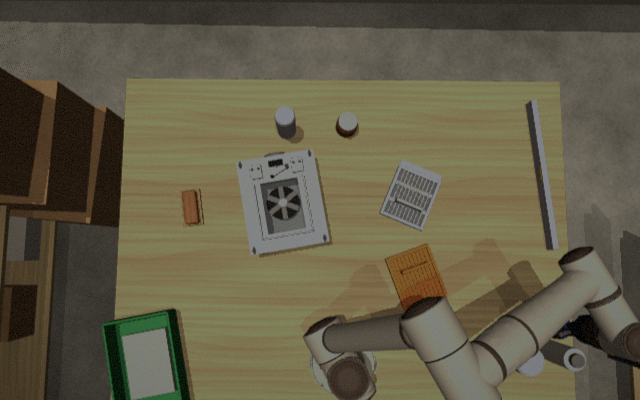

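The scene picture shows the aluminium cassette at (213,262) with its flange strip toward +x, and the box at (347,200) with the keepers on its far side. The top picture shows the cassette at (411,195), the box at (283,203), the can at (286,122), the jar at (347,124) and the block at (191,207). Next I measure the poses from the depth.

```bash
python3 - <<'E'
from h import *
for n in("scene","top"):
    z=np.load(n+"0.npz");W=z["W"];d=z["d"];im=z["im"].astype(int)
    X,Y,Z=W[...,0],W[...,1],W[...,2]
    print(n,"table z",np.median(Z[(abs(X-500)<60)&(abs(Y-0)<40)&(d>0)]))
    def rect(m,lab):
        m=cv2.morphologyEx(m.astype(np.uint8),cv2.MORPH_OPEN,np.ones((2,2)))
        k,l,st,_=cv2.connectedComponentsWithStats(m)
        for i in range(1,k):
            if st[i,4]>60:
                p=W[l==i]; r=cv2.minAreaRect(p[:,:2].astype(np.float32)); print(lab,st[i,4],np.round(r[0],1),np.round(r[1],1),round(r[2],1),"zmed",np.round(np.median(p[:,2]),1),"mean",p.mean(0).round(1))
    inr=(d>0)&(X>350)&(X<1000)&(Y>-500)&(Y<500)
    rect(inr&(Z>96)&(Z<112),"plate")
    rect(inr&(Z>109)&(Z<130),"above")
    rect(inr&(Z>11)&(Z<30),"cass/orange")
    rect(inr&(Z>34)&(Z<75),"handles")
    rect(inr&(Z>150),"can"); rect(inr&(Z>80)&(Z<95),"jar")
z=np.load("top0.npz");im=z["im"]
a=cv2.resize(im[140:265,225:455],None,fx=3.4,fy=3.4,interpolation=cv2.INTER_CUBIC)
cv2.imwrite("pics/crop.png",a[...,::-1])
E
```

```text
scene table z 2.016758003467544
plate 3395 [880.2 -67. ] [ 382.3 1266.1] 53.5 zmed 105.6 mean [534.  191.7 108.1]
plate 84 [788.7 179.8] [56.5 21.7] 60.9 zmed 100.8 mean [788.9 177.9 100.5]
above 297 [954.2  16. ] [ 199.1 1240.3] 70.0 zmed 112.4 mean [456.3 181.7 118.5]
above 172 [606.9 288.2] [43.6 47.3] 12.0 zmed 120.6 mean [612.8 283.6 118.5]
above 106 [636.1 226.4] [18.1 57.1] 6.6 zmed 117.0 mean [639.7 222.9 115.2]
above 200 [1041.3  -66.5] [  58.  1023.8] 61.0 zmed 120.3 mean [644.2 154.7 127.1]
above 118 [1086.3  -29.5] [ 59.4 980.5] 54.6 zmed 116.4 mean [804.4 171.8 134.4]
cass/orange 213 [455. 271.] [213.3 116.9] 22.5 zmed 17.0 mean [397.1 262.6  18.4]
cass/orange 140 [1000.2  128.3] [  87.2 1304.5] 54.1 zmed 16.7 mean [514.7 478.5  25.1]
cass/orange 209 [ 920.4 -286.4] [ 105.8 1160.3] 84.5 zmed 17.8 mean [ 389.8 -240.7   36.7]
cass/orange 278 [1023.3  -19.3] [ 187.8 1085.1] 70.4 zmed 18.2 mean [627.  113.   32.8]
cass/orange 2356 [ 964.7 -292.5] [ 185.6 1060.3] 80.4 zmed 20.0 mean [ 558.4 -224.8   23.3]
cass/orange 92 [1125.6  -59. ] [ 60.9 882.4] 54.6 zmed 16.6 mean [803.8
[... 1515 characters left out ...]
.6] [326.5  45.5] 27.5 zmed 119.2 mean [597.2 280.6 127.5]
cass/orange 1740 [ 436.8 -126.7] [207.3 490.9] 43.9 zmed 16.9 mean [ 531.8 -223.9   21.5]
cass/orange 141 [ 363.4 -252.7] [29.4 77.6] 0.5 zmed 18.1 mean [ 359.6 -257.    17.8]
handles 108 [756.9 -15.3] [36.2 77.5] 6.5 zmed 55.1 mean [750.   -6.3  47.8]
handles 114 [ 503.7 -216.6] [99.3 15.6] 73.1 zmed 62.8 mean [ 504.3 -214.3   54.9]
handles 94 [479.6 487.2] [19.4 73.6] 88.8 zmed 36.8 mean [478.2 489.2  36.6]
handles 62 [503.4 197.9] [36.4 37.4] 89.2 zmed 35.6 mean [504.5 197.5  35.6]
can 364 [582.7 173.4] [489.6  59.7] 5.1 zmed 187.6 mean [756.6 188.9 183.5]
jar 260 [582.3  60.9] [ 60.1 493.1] 68.8 zmed 88.9 mean [768.  -11.4  98.8]
```

View pics/crop.png

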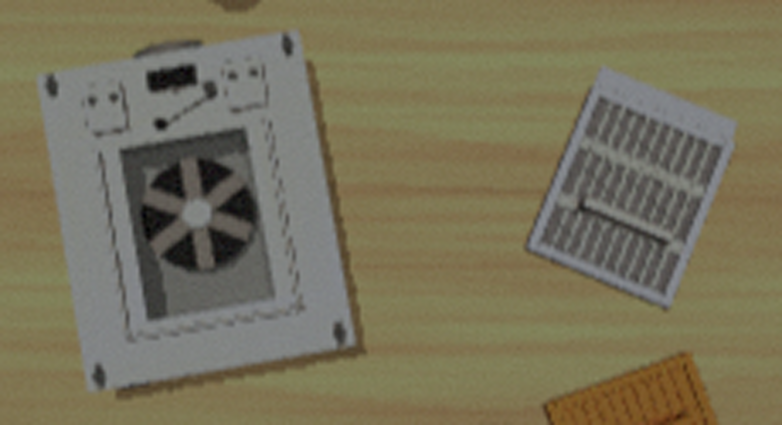

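```bash
cat >> h.py <<'E'
def ray(name,u,v,z):
    c=arm.calibration(name);K=np.array(c["mtx"]);T=np.array(c["cam_to_world"])
    r=T[:3,:3]@np.array([(u-K[0,2])/K[0,0],-(v-K[1,2])/K[1,1],-1]);o=T[:3,3]
    return (o+r*(z-o[2])/r[2])[:2]
def fit(world,model):  # 2D rigid: world=R model+t
    w=np.array(world);m=np.array(model);wc,mc=w.mean(0),m.mean(0)
    a=w-wc;b=m-mc;th=np.arctan2((b[:,0]*a[:,1]-b[:,1]*a[:,0]).sum(),(a*b).sum())
    Q=np.array([[np.cos(th),-np.sin(th)],[np.sin(th),np.cos(th)]]);t=wc-Q@mc
    return t,th,np.abs(w-(m@Q.T+t)).max()
E
python3 - <<'E'
from h import *
f=lambda c,z:ray("top",c[0]/3.4+225-.35,c[1]/3.4+140-.35,z)
pl=[f(c,104) for c in[(38,75),(297,30),(357,345),(90,392)]]
print("plate",fit(pl,[(150,125),(150,-125),(-150,-125),(-150,125)]))
ca=[f((603,67),4),f((736,122),4),f((668,308),22),f((528,248),22)]
print("cass",fit(ca,[(112,73),(112,-73),(-88,-75),(-88,75)]),[np.round(x) for x in ca])
print("handle ends",f((583,206),66),f((668,241),66))
# robust depth-based
z=np.load("top0.npz");W=z["W"];d=z["d"]
X,Y,Z=W[...,0],W[...,1],W[...,2]
m=(d>0)&(abs(Z-104)<3.5)&(abs(X-503)<200)&(abs(Y-195)<170)
print("plate rect",cv2.minAreaRect(W[m][:,:2].astype(np.float32)))
m=(d>0)&(abs(Z-22)<5)&(abs(X-540)<130)&(abs(Y+225)<120)
print("cass rect",cv2.minAreaRect(W[m][:,:2].astype(np.float32)))
m=(d>0)&(abs(Z-64)<6)&(abs(X-504)<60)&(abs(Y+216)<60)
print("bar",cv2.minAreaRect(W[m][:,:2].astype(np.float32)),np.median(Z[m]))
E
```

```text
plate (array([510.750294  , 199.49761879]), np.float64(0.18577864084113296), np.float64(1.9664999891739114))
cass (array([ 536.12896478, -222.00773717]), np.float64(-0.39515806890222305), np.float64(1.989552181864667)) [array([ 666., -199.]), array([ 612., -331.]), array([ 426., -256.]), array([ 484., -121.])]
handle ends [ 520.45632073 -167.01731405] [ 487.75018294 -247.17769868]
plate rect ((509.9996643066406, 200.7395782470703), (300.45458984375, 250.2213592529297), 10.468988418579102)
cass rect ((535.168701171875, -221.80494689941406), (150.45718383789062, 177.1748504638672), 67.23761749267578)
bar ((507.6754150390625, -210.07778930664062), (88.99974060058594, 10.882816314697266), 67.28662109375) 64.58372607550064
```

```bash
cat > plan.py <<'E'
import json,sys
from h import *
C=np.array([[0,-1,0],[-1,0,0],[0,0,-1.]])  # tool axes in cassette axes
def load():
    d=json.load(open("cmd.json"));return np.array(d["p"]),R.from_quat(d["q"])
def save(p,r): json.dump(dict(p=list(p),q=list(r.as_quat())),open("cmd.json","w"))
def tcp(o,yaw,pitch,g=(-30,0,55)):
    """cassette origin,yaw,pitch(+ = far edge down) -> tool pose"""
    Rc=R.from_euler("ZY",[yaw,pitch]); Rt=Rc*R.from_matrix(C)
    return np.array(o)+Rc.apply(g)-155*Rt.as_matrix()[:,2],Rt
def rows(targets,r4=4):
    """targets: list of (p,r); prints fractions, stores last as commanded"""
    p0,r0=load();out=[]
    for p,r in targets:
        a=np.r_[r0.inv().apply(p-p0)/200,(r0.inv()*r).as_rotvec()/np.pi].round(r4)
        out.append(a.tolist());print(out[-1])
    a=np.array(out[-1]);save(p0+r0.apply(a[:3]*200),r0*R.from_rotvec(a[3:]*np.pi))
E
python3 - <<'E'
from plan import *
save([161.779,-603.678,404.712],R.from_quat([-.13045,.99145,0,0]))
p,r=tcp((535.3,-221.9,0),-.397,0); print(p,r.as_quat())
p0,r0=load()
hover=p+[0,0,110]
mid=p0+(hover-p0)*.47
rows([(mid,r)]);rows([(hover,r)])
E
```

```text
[ 507.63324692 -210.30039767  210.        ] [ 0.55378091 -0.83266242  0.          0.        ]
[-1.0242, 0.6827, 0.1991, -0.0, 0.0, -0.2903]
[-1.3159, -0.442, 0.2245, -0.0, 0.0, -0.0]
```

```bash
python3 - <<'E'
from plan import *
save([161.779,-603.678,404.712],R.from_quat([-.13045,.99145,0,0]))
p0,r0=load()
save(p0+r0.apply(np.array([-.95,.6,.1])*200),r0*R.from_rotvec([0,0,-.29*np.pi]))
p1,r1=load();print(p1)
p,r=tcp((535.3,-221.9,0),-.397,0)
hover=p+[0,0,110]
rows([(p1+(hover-p1)*.5,r)]);rows([(hover,r)])
E
```

```text
[ 314.27178282 -438.61452376  384.712     ]
[-0.7135, -0.2243, 0.1618, -0.0, 0.0, -0.0003]
[-0.7134, -0.225, 0.1618, -0.0, 0.0, -0.0]
```

>>> carry_out --pt "-0.25 0.15 0.02 0 0 -0.06 1" --pt "-0.5 0.3 0.05 0 0 -0.12 1" --pt "-0.75 0.45 0.08 0 0 -0.18 1" --pt "-0.95 0.6 0.1 0 0 -0.24 1" --pt "-0.95 0.6 0.1 0 0 -0.29 1" --pt "-0.95 0.6 0.1 0 0 -0.29 1"

```text
clock: 0.85
position: [314.6, -438.0, 384.4]
ee_rot: [-0.553, 0.833, 0.0, -0.0]
contact_force: [-0.1, -0.6, 0.3]
gripper_width: 85.3
grasp_force: 0.0
```

>>> carry_out --pt "-0.25 -0.08 0.06 0 0 0 1" --pt "-0.5 -0.16 0.12 0 0 0 1" --pt "-0.7135 -0.2243 0.1618 0 0 -0.0003 1" --pt "-0.7135 -0.2243 0.1618 0 0 -0.0003 1"

```text
clock: 1.35
position: [411.9, -323.2, 351.5]
ee_rot: [-0.554, 0.833, 0.001, -0.0]
contact_force: [-1.0, -0.7, 0.8]
gripper_width: 85.5
grasp_force: 0.0
```

>>> carry_out --pt "-0.25 -0.08 0.06 0 0 0 1" --pt "-0.5 -0.16 0.12 0 0 0 1" --pt "-0.7134 -0.225 0.1618 0 0 0 1" --pt "-0.7134 -0.225 0.1618 0 0 0 1" --pt "-0.7134 -0.225 0.1618 0 0 0 1"

```text
clock: 1.98
position: [507.1, -211.2, 319.9]
ee_rot: [-0.553, 0.833, 0.0, -0.0]
contact_force: [0.0, -0.5, 0.5]
gripper_width: 85.5
grasp_force: 0.0
```

```bash
python3 - <<'E'
from plan import *
im,d=arm.get_image("wrist");c=arm.calibration("wrist");print(c,arm.read_state()["position"],load()[0])
cv2.imwrite("pics/w1.png",im[...,::-1])
E
```

```text
{'mtx': array([[309.70691629,   0.        , 315.04777062],
       [  0.        , 309.70691629, 195.43438433],
       [  0.        ,   0.        ,   1.        ]]), 'cam_to_world': array([[-9.21163082e-01, -3.71148120e-01, -1.17079670e-01,
         4.75768610e+02],
       [ 3.89176765e-01, -8.78376909e-01, -2.77480542e-01,
        -2.83192629e+02],
       [ 1.46303141e-04, -3.01169519e-01,  9.53570605e-01,
         2.89401174e+02],
       [ 0.00000000e+00,  0.00000000e+00,  0.00000000e+00,
         1.00000000e+00]])} [ 506.92422    -211.43829038  320.12546842] [ 507.62683396 -210.29368006  319.992     ]
```

View pics/w1.png

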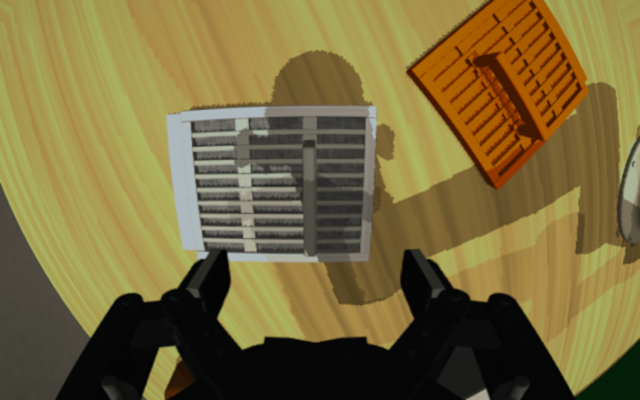

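The wrist view shows the handle bar at (310,143)-(308,255), centred between the fingers, with the flange at left (175,185). I'll descend and grip.

>>> carry_out --pt "0 0 0.2 0 0 0 1" --pt "0 0 0.4 0 0 0 1" --pt "0 0 0.5 0 0 0 1" --pt "0 0 0.55 0 0 0 1" --pt "0 0 0.55 0 0 0 1" --pt "0 0 0.55 0 0 0 0" --pt "0 0 0.55 0 0 0 -1" --pt "0 0 0.55 0 0 0 -1" --pt "0 0 0.55 0 0 0 -1" --pt "0 0 0.55 0 0 0 -1" --pt "0 0 0.55 0 0 0 -1" --pt "0 0 0.55 0 0 0 -1"

```text
clock: 3.52
position: [508.3, -210.3, 210.7]
ee_rot: [-0.554, 0.832, -0.001, 0.001]
contact_force: [1.3, 0.0, 4.6]
gripper_width: 9.4
grasp_force: 59.7
```

```bash
python3 - <<'E'
from plan import *
p0,r0=load(); save(p0-[0,0,110-160],r0)   # after descent and 160 lift
PL=np.array([510.3,200.4,104.]);ya=.1835
np.savez("plate.npz",PL=PL,ya=ya)
def seat(dx,dz,pitch,dy=0):
    return tcp(PL+R.from_euler("Z",ya).apply([dx,dy,dz]),ya,pitch)
p,r=seat(-50,60,0)
p0,r0=load()
print(p0,p);rows([(p0+(p-p0)*.45,R.from_euler("Z",-.1)*R.from_matrix(C))]);
p0,r0=load();rows([(p0+(p-p0)*.5,r)]);rows([(p,r)])
E
```

```text
[ 507.62683396 -210.29368006  369.992     ] [431.64311484 185.80224618 374.        ]
[-0.7557, 0.5024, -0.009, -0.0, 0.0, -0.0946]
[-0.5315, 0.1583, -0.0055, -0.0, 0.0, -0.0902]
[-0.5545, 0.0034, -0.0055, -0.0, 0.0, -0.0]
```

>>> carry_out --pt "0 0 -0.03 0 0 0 -1" --pt "0 0 -0.1 0 0 0 -1" --pt "0 0 -0.25 0 0 0 -1" --pt "0 0 -0.45 0 0 0 -1" --pt "0 0 -0.65 0 0 0 -1" --pt "0 0 -0.8 0 0 0 -1" --pt "0 0 -0.8 0 0 0 -1" --pt "0 0 -0.8 0 0 0 -1"

```text
clock: 4.53
position: [506.5, -210.0, 368.1]
ee_rot: [-0.553, 0.833, 0.002, -0.001]
contact_force: [-1.2, 1.1, -5.2]
gripper_width: 8.2
grasp_force: 58.7
```

>>> carry_out --pt "-0.1 0.07 0 0 0 -0.02 -1" --pt "-0.25 0.17 0 0 0 -0.04 -1" --pt "-0.4 0.27 0 0 0 -0.06 -1" --pt "-0.55 0.37 0 0 0 -0.08 -1" --pt "-0.7 0.46 -0.009 0 0 -0.0946 -1" --pt "-0.7557 0.5024 -0.009 0 0 -0.0946 -1" --pt "-0.7557 0.5024 -0.009 0 0 -0.0946 -1"

```text
clock: 5.4
position: [472.9, -31.5, 370.5]
ee_rot: [-0.671, 0.741, 0.001, -0.001]
contact_force: [0.3, 0.1, -3.2]
gripper_width: 9.1
grasp_force: 58.8
```

>>> carry_out --pt "-0.1 0.03 0 0 0 -0.02 -1" --pt "-0.22 0.06 0 0 0 -0.04 -1" --pt "-0.36 0.1 0 0 0 -0.06 -1" --pt "-0.48 0.14 0 0 0 -0.08 -1" --pt "-0.5315 0.1583 -0.0055 0 0 -0.0902 -1" --pt "-0.5315 0.1583 -0.0055 0 0 -0.0902 -1"

```text
clock: 6.15
position: [452.6, 76.7, 372.6]
ee_rot: [0.769, -0.639, -0.0, 0.0]
contact_force: [0.4, -0.5, -4.7]
gripper_width: 8.6
grasp_force: 58.8
```

>>> carry_out --pt "-0.12 0 0 0 0 0 -1" --pt "-0.28 0 0 0 0 0 -1" --pt "-0.42 0 0 0 0 0 -1" --pt "-0.52 0 0 0 0 0 -1" --pt "-0.5545 0.0034 -0.0055 0 0 0 -1" --pt "-0.5545 0.0034 -0.0055 0 0 0 -1" --pt "-0.5545 0.0034 -0.0055 0 0 0 -1"

```text
clock: 7.02
position: [431.6, 185.0, 373.9]
ee_rot: [0.769, -0.64, -0.0, 0.0]
contact_force: [-0.1, -0.0, -4.4]
gripper_width: 8.8
grasp_force: 58.8
```

```bash
python3 - <<'E'
from plan import *
print(load()[0],arm.read_state()["position"],arm.read_state()["joints"].round(2))
im,d,W=cloud("top");cv2.imwrite("pics/t2.png",im[...,::-1]);np.savez("top2.npz",im=im,d=d,W=W)
c=cv2.resize(im[120:290,200:380],None,fx=3.4,fy=3.4,interpolation=cv2.INTER_CUBIC)
im,d=arm.get_image("wrist");
w=cv2.resize(im,(640,400))
cv2.imwrite("pics/c2.png",cv2.resize(np.hstack([cv2.resize(c,(424,400)),w]),(800,300))[...,::-1])
cv2.imwrite("pics/w2.png",im[...,::-1])
E
```

```text
[431.63520234 185.79162041 373.992     ] [431.61837588 184.97770713 373.90572898] [ 0.75  0.15 -0.41  0.   -1.02 -0.57]
```

View pics/w2.png

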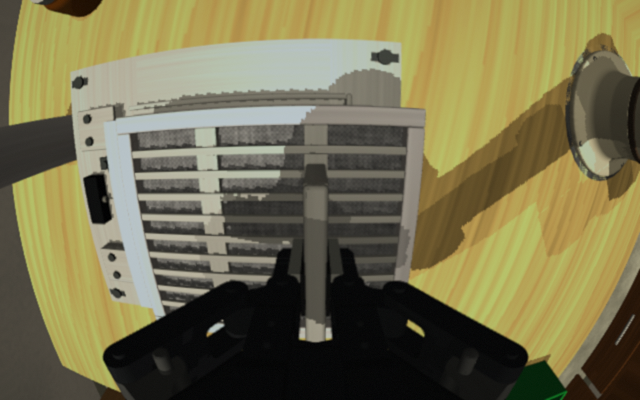

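The wrist view shows the cassette held level over the box, its -y edge at row ~115, with the guide behind it at row ~100 and the keepers on the left at (95,125) and (115,270). I'll measure their relative position from the wrist depth.

```bash
cat >> h.py <<'E'
def wcloud(dump=None):
    c=arm.calibration("wrist");im,d=arm.get_image("wrist");K=np.array(c["mtx"]);T=np.array(c["cam_to_world"])
    v,u=np.mgrid[0:400,0:640];a=(u-K[0,2])/K[0,0];b=(v-K[1,2])/K[1,1];th=np.hypot(a,b)+1e-9
    t=np.tan(np.minimum(th,1.4))/th
    P=np.stack([a*t*d,-b*t*d,-d],-1);P[th>1.35]=np.nan;P[d<=0]=np.nan
    return im,d,P@T[:3,:3].T+T[:3,3]
E
python3 - <<'E'
from plan import *
pl=np.load("plate.npz");PL,ya=pl["PL"],float(pl["ya"])
toP=lambda W:(W-PL)@R.from_euler("Z",ya).as_matrix()
im,d,W=wcloud();P=toP(W);x,y,z=np.moveaxis(P,-1,0);np.savez("w2.npz",im=im,P=P)
def edge(m,coord,bins,other,side):
    o=[]
    for b in bins:
        s=m&(abs(other-b)<4);
        o.append(np.nan if s.sum()<5 else np.percentile(coord[s],side))
    return np.round(o,1)
print("plate z",np.nanmedian(z[(x>-80)&(x<60)&(y<-90)&(y>-115)&(z<20)]))
top=(abs(z-82)<5)
B=np.arange(-120,40,15)
print("cass -y edge vs x",edge(top,y,B,x,2), "z",np.nanmedian(z[top&(y<-60)]))
print("guide top y range",edge((abs(z-12)<3),y,np.arange(-90,70,20),x,2),edge((abs(z-12)<3)&(y>-100)&(y<-60),y,np.arange(-90,70,20),x,98))
print("plate -y edge",edge((abs(z)<4),y,np.arange(-130,140,30),x,1))
print("plate +x edge",edge((abs(z)<4),x,np.arange(-120,60,20),y,99))
print("keeper",edge((abs(z-16)<3)&(x>60)&(x<140),x,np.arange(-90,100,10),y,3))
print("flange far x",edge((abs(z-64)<4)&(x<80),x,np.arange(-75,60,15),y,98),"near frame x",edge(top,x,np.arange(-70,0,15),y,1))
# top-camera cross-check of cassette
q=np.load("top2.npz");P=toP(q["W"]);x,y,z=np.moveaxis(P,-1,0);t=(abs(z-82)<5)&(q["d"]>0)
print("TOP cass y-edges",edge(t,y,B,x,2),edge(t&(y<100),y,B,x,98))
print("TOP frame x",edge(t,x,np.arange(-70,75,20),y,1),edge(t,x,np.arange(-70,75,20),y,99),"flange",edge((abs(z-64)<4),x,np.arange(-70,75,20),y,98))
q=np.load("top0.npz");P=toP(q["W"]);x,y,z=np.moveaxis(P,-1,0);t=(abs(z-16)<3)
print("TOP0 keeper x",edge(t&(x>60)&(x<130),x,np.arange(-85,90,12),y,3),edge(t&(x>60)&(x<130),x,np.arange(-85,90,12),y,97))
E
```

```text
plate z 0.07341962007662062
cass -y edge vs x [-75.5 -75.5 -75.7 -75.7 -75.9 -75.6 -75.5 -75.2 -75.6 -75.5 -74. ] z 81.10291170588994
guide top y range [-83.3 -83.3 -83.8 -83.8 -83.7 -83.6 -83.7 -83.8] [-80.3 -80.3 -80.  -79.9 -79.8 -80.1 -80.1 -80. ]
plate -y edge [-126.7 -126.8 -126.6 -126.1 -126.3 -126.  -126.1 -126.3 -126.1]
plate +x edge [145.9 146.1 228.9 221.3 226.6 151.8 152.4 152.2 151.4]
keeper [ 90.3  86.   94.4  98.5  98.5 102.2 102.3 116.9 116.9 116.8 117.2 117.
   nan   nan  98.6  99.2  98.5  99.1   nan]
flange far x [59.5 60.4 60.3 59.8 60.1 59.5 59.5 60.6 59.7] near frame x [-137.4 -138.2 -138.3 -138.3 -138.5]
TOP cass y-edges [-71.6 -73.  -73.8 -73.  -73.3 -72.9 -72.5 -72.1 -72.5 -71.3 -68. ] [-11.3 -25.5 -37.  -46.6 -49.7 -51.   73.5  74.   75.   74.8  69.9]
TOP frame x [-140.2 -140.4 -140.7 -140.7    4.1 -141.3 -577.2  -34. ] [271.3 272.4 258.2  33.1  33.4  30.8  31.3  32.1] flange [223.  217.5 235.9  57.5  56.2  54.7  55.6  55.9]
TOP0 keeper x [ 86.2  85.6  85.   91.    nan   nan 116.7 114.6  85.5  89.1   nan  88.9
  85.6  85.7  64. ] [122.5 121.2 126.2 125.6   nan   nan 129.  127.6 128.5 125.1   nan 126.1
 125.2 120.5 124.8]
```

```bash
cat >> plan.py <<'E'
pl=np.load("plate.npz");PL,ya=pl["PL"],float(pl["ya"])
def tip(x,z,pitch,y=-.8,yaw=0):
    Rz=R.from_euler("Z",ya);Rc=R.from_euler("ZY",[yaw,pitch])
    o=np.array([x,y,z])-Rc.apply([112,0,0]);
    return tcp(PL+Rz.apply(o),ya+yaw,pitch)
def pose():
    """measured state in plate frame: tip xyz, pitch"""
    s=arm.read_state();Rt=R.from_quat(s["ee_rot"]);Rc=R.from_euler("Z",-ya)*Rt*R.from_matrix(C.T)
    Rz=R.from_euler("Z",-ya);g=Rz.apply(s["position"]+155*Rt.as_matrix()[:,2]-PL)
    return (g+Rc.apply(np.array([142,0,-55]))).round(2),Rc.as_euler("ZYX").round(4),"F plate",Rz.apply(s["contact_force"]).round(1),"M",np.round(Rz.apply(s["wrist_torque"]),2),round(s["clock"],2)
E
python3 - <<'E'
from plan import *
rows([tip(70,54,.05),tip(70,46,.1),tip(70,38,.15),tip(70,25,.15)])
rows([tip(70,18,.15),tip(70,12,.15),tip(70,7,.15),tip(70,4,.15),tip(70,2.5,.15)])
E
```

```text
[0.0039, -0.0934, -0.0042, -0.0159, 0.0, -0.0]
[0.0039, -0.1484, 0.0043, -0.0318, 0.0, -0.0]
[0.0039, -0.2049, 0.0156, -0.0477, 0.0, -0.0]
[0.0039, -0.2049, 0.0806, -0.0477, 0.0, -0.0]
[0.0, -0.0053, 0.0347, -0.0, 0.0, -0.0]
[0.0, -0.0097, 0.0643, -0.0, 0.0, -0.0]
[0.0, -0.0135, 0.089, -0.0, 0.0, -0.0]
[0.0, -0.0157, 0.1039, -0.0, 0.0, -0.0]
[0.0, -0.0168, 0.1113, -0.0, 0.0, -0.0]
```

>>> carry_out --pt "0.0039 -0.0934 -0.0042 -0.0159 0 0 -1" --pt "0.0039 -0.1484 0.0043 -0.0318 0 0 -1" --pt "0.0039 -0.2049 0.0156 -0.0477 0 0 -1" --pt "0.0039 -0.2049 0.05 -0.0477 0 0 -1" --pt "0.0039 -0.2049 0.0806 -0.0477 0 0 -1" --pt "0.0039 -0.2049 0.0806 -0.0477 0 0 -1" --pt "0.0039 -0.2049 0.0806 -0.0477 0 0 -1" --pt "0.0039 -0.2049 0.0806 -0.0477 0 0 -1"

```text
clock: 8.18
position: [471.8, 192.6, 358.3]
ee_rot: [0.767, -0.637, -0.048, 0.057]
contact_force: [0.2, -0.1, -5.1]
gripper_width: 8.8
grasp_force: 58.9
```

```bash
python3 - <<'E'
from plan import *
print(*pose())
im,d,W=wcloud();P=(W-PL)@R.from_euler("Z",ya).as_matrix();x,y,z=np.moveaxis(P,-1,0)
# flange tip in wrist cloud: upper surface of flange near tip
for yb in (-60,-45,-30,-15,0,15):
    s=(abs(y-yb)<5)&(x>50)&(x<82)&(z>18)&(z<45); print(yb,s.sum(),np.percentile(x[s],98).round(1) if s.sum()>5 else "", np.median(z[s]).round(1) if s.sum()>5 else "")
cv2.imwrite("pics/w3.png",im[...,::-1])
E
```

```text
[70.02 -0.52 25.55] [0.0004 0.1489 0.0004] F plate [ 0.2 -0.1 -5.1] M [ 0.01 -0.34 -0.04] 8.18
-60 184 68.9 29.2
-45 176 68.7 29.3
-30 178 69.1 29.2
-15 158 68.8 29.4
0 146 68.4 29.4
15 135 68.3 29.6
```

View pics/w3.png

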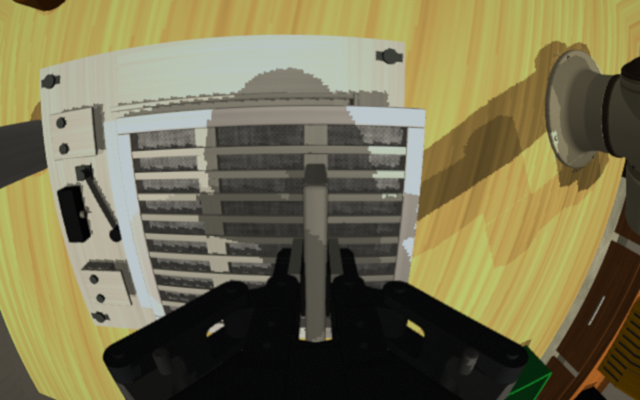

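The wrist view agrees with the model: flange edge at column ~110-130, roller free at (115,234), keepers at (75,130) and (105,280). I'll descend in front of the keepers.

>>> carry_out --pt "0 -0.0053 0.0347 0 0 0 -1" --pt "0 -0.0097 0.0643 0 0 0 -1" --pt "0 -0.0135 0.089 0 0 0 -1" --pt "0 -0.0157 0.1039 0 0 0 -1" --pt "0 -0.0168 0.1113 0 0 0 -1" --pt "0 -0.0168 0.1113 0 0 0 -1" --pt "0 -0.0168 0.1113 0 0 0 -1"

```text
clock: 9.1
position: [472.0, 192.6, 335.6]
ee_rot: [0.767, -0.638, -0.048, 0.057]
contact_force: [-0.7, 0.3, -4.8]
gripper_width: 9.2
grasp_force: 58.9
```

```bash
python3 - <<'E'
from plan import *
print(*pose())
rows([tip(x,2.5,.15) for x in (72,75,78,81,84,86)])
E
```

```text
[70.09 -0.66  2.76] [1.000e-04 1.494e-01 1.000e-04] F plate [-0.7  0.5 -4.8] M [-0.05 -0.39  0.07] 9.1
[0.0, -0.0099, -0.0015, -0.0, 0.0, -0.0]
[0.0, -0.0248, -0.0037, -0.0, 0.0, -0.0]
[0.0, -0.0396, -0.006, -0.0, 0.0, -0.0]
[0.0, -0.0544, -0.0082, -0.0, 0.0, -0.0]
[0.0, -0.0692, -0.0105, -0.0, 0.0, -0.0]
[0.0, -0.0791, -0.012, -0.0, 0.0, -0.0]
```

No contact so far, so I'll push in.

>>> carry_out --pt "0 -0.0099 -0.0015 0 0 0 -1" --pt "0 -0.0248 -0.0037 0 0 0 -1" --pt "0 -0.0396 -0.006 0 0 0 -1" --pt "0 -0.0544 -0.0082 0 0 0 -1" --pt "0 -0.0692 -0.0105 0 0 0 -1" --pt "0 -0.0791 -0.012 0 0 0 -1" --pt "0 -0.0791 -0.012 0 0 0 -1"

```text
clock: 9.98
position: [487.1, 195.6, 334.9]
ee_rot: [0.767, -0.637, -0.049, 0.059]
contact_force: [-4.0, 1.3, -3.4]
gripper_width: 9.1
grasp_force: 59.3
```

```bash
python3 - <<'E'
from plan import *
print(*pose())
rows([tip(x,2,.15) for x in (88,90,92,94)])
E
```

```text
[84.83 -0.42  1.76] [0.0008 0.1524 0.    ] F plate [-3.7  2.  -3.4] M [0.75 1.11 0.26] 9.97
[0.0, -0.0103, 0.001, -0.0, 0.0, -0.0]
[0.0, -0.0202, -0.0005, -0.0, 0.0, -0.0]
[0.0, -0.0301, -0.002, -0.0, 0.0, -0.0]
[0.0, -0.04, -0.0035, -0.0, 0.0, -0.0]
```

>>> carry_out --pt "0 -0.0103 0.001 0 0 0 -1" --pt "0 -0.0202 -0.0005 0 0 0 -1" --pt "0 -0.0301 -0.002 0 0 0 -1" --pt "0 -0.04 -0.0035 0 0 0 -1" --pt "0 -0.04 -0.0035 0 0 0 -1" --pt "0 -0.04 -0.0035 0 0 0 -1"

```text
clock: 10.72
position: [494.6, 197.0, 334.6]
ee_rot: [0.767, -0.637, -0.049, 0.059]
contact_force: [-7.3, 1.1, -0.8]
gripper_width: 9.1
grasp_force: 59.6
```

```bash
python3 - <<'E'
from plan import *
print(*pose())
rows([tip(x,2,.15) for x in (95,96,97)])
E
```

```text
[92.13 -0.3   1.36] [ 0.0013  0.1535 -0.    ] F plate [-7.   2.4 -0.8] M [0.92 1.75 0.34] 10.72
[0.0, -0.0049, -0.0007, -0.0, 0.0, -0.0]
[0.0, -0.0099, -0.0015, -0.0, 0.0, -0.0]
[0.0, -0.0148, -0.0022, -0.0, 0.0, -0.0]
```

>>> carry_out --pt "0 -0.0049 -0.0007 0 0 0 -1" --pt "0 -0.0099 -0.0015 0 0 0 -1" --pt "0 -0.0148 -0.0022 0 0 0 -1" --pt "0 -0.0148 -0.0022 0 0 0 -1" --pt "0 -0.0148 -0.0022 0 0 0 -1"

```text
clock: 11.35
position: [497.3, 197.5, 334.6]
ee_rot: [0.767, -0.637, -0.049, 0.059]
contact_force: [-7.6, 2.5, -0.8]
gripper_width: 9.0
grasp_force: 59.8
```

```bash
python3 - <<'E'
from plan import *
print(*pose())
rows([tip(x,2,.15) for x in (98,99,100)])
E
```

```text
[94.69 -0.33  1.3 ] [ 0.0014  0.1543 -0.0002] F plate [-7.   3.8 -0.8] M [0.98 2.   0.4 ] 11.35
[0.0, -0.0049, -0.0007, -0.0, 0.0, -0.0]
[0.0, -0.0099, -0.0015, -0.0, 0.0, -0.0]
[0.0, -0.0148, -0.0022, -0.0, 0.0, -0.0]
```

>>> carry_out --pt "0 -0.0049 -0.0007 0 0 0 -1" --pt "0 -0.0099 -0.0015 0 0 0 -1" --pt "0 -0.0148 -0.0022 0 0 0 -1" --pt "0 -0.0148 -0.0022 0 0 0 -1" --pt "0 -0.0148 -0.0022 0 0 0 -1"

```text
clock: 11.98
position: [500.1, 198.1, 334.7]
ee_rot: [0.767, -0.637, -0.049, 0.059]
contact_force: [-9.2, 2.2, 0.8]
gripper_width: 8.8
grasp_force: 59.9
```

```bash
python3 - <<'E'
from plan import *
print(*pose())
rows([tip(x,2,.15,y=-.2) for x in (101,102)])
im,d,W=wcloud();cv2.imwrite("pics/w4.png",im[...,::-1])
E
```

```text
[97.47 -0.25  1.3 ] [ 1.700e-03  1.547e-01 -1.000e-04] F plate [-8.6  3.9  0.8] M [1.02 2.19 0.4 ] 11.97
[-0.003, -0.005, -0.0008, -0.0, 0.0, -0.0]
[-0.003, -0.0099, -0.0015, -0.0, 0.0, -0.0]
```

View pics/w4.png

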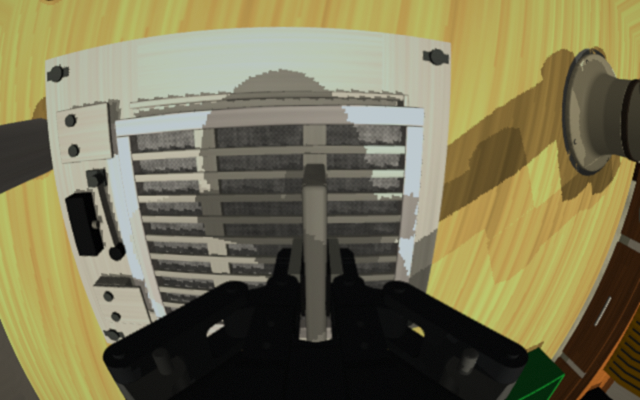

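The wrist view shows the flange edge (col ~125) under the keepers and the lever pushed in (roller ~(117,252)). A little more push to find the stops.

>>> carry_out --pt "-0.003 -0.005 -0.0008 0 0 0 -1" --pt "-0.003 -0.0099 -0.0015 0 0 0 -1" --pt "-0.003 -0.0099 -0.0015 0 0 0 -1" --pt "-0.003 -0.0099 -0.0015 0 0 0 -1"

```text
clock: 12.52
position: [501.8, 198.9, 334.7]
ee_rot: [0.767, -0.637, -0.049, 0.06]
contact_force: [-9.1, 0.6, 0.1]
gripper_width: 9.1
grasp_force: 59.8
```

```bash
python3 - <<'E'
from plan import *
print(*pose())
rows([tip(x,2,.15,y=-.2) for x in (103,104)])
E
```

```text
[9.923e+01 8.000e-02 1.220e+00] [ 0.0014  0.1553 -0.0006] F plate [-8.9  2.2  0.1] M [0.84 2.22 0.35] 12.53
[0.0, -0.005, -0.0008, -0.0, 0.0, -0.0]
[0.0, -0.0099, -0.0015, -0.0, 0.0, -0.0]
```

>>> carry_out --pt "0 -0.005 -0.0008 0 0 0 -1" --pt "0 -0.0099 -0.0015 0 0 0 -1" --pt "0 -0.0099 -0.0015 0 0 0 -1" --pt "0 -0.0099 -0.0015 0 0 0 -1"

```text
clock: 13.02
position: [503.3, 199.1, 334.7]
ee_rot: [0.767, -0.637, -0.05, 0.061]
contact_force: [-11.9, 0.5, 2.0]
gripper_width: 9.1
grasp_force: 60.0
```

```bash
python3 - <<'E'
from plan import *
print(*pose())
rows([tip(x,2,.15,y=-.2) for x in (105,106)])
E
```

```text
[1.0037e+02 2.0000e-02 1.0600e+00] [ 0.0015  0.1569 -0.0008] F plate [-11.6   2.7   2. ] M [1.09 2.85 0.35] 13.03
[0.0, -0.0049, -0.0008, -0.0, 0.0, -0.0]
[0.0, -0.0099, -0.0015, -0.0, 0.0, -0.0]
```

>>> carry_out --pt "0 -0.0049 -0.0008 0 0 0 -1" --pt "0 -0.0099 -0.0015 0 0 0 -1" --pt "0 -0.0099 -0.0015 0 0 0 -1" --pt "0 -0.0099 -0.0015 0 0 0 -1"

```text
clock: 13.52
position: [504.2, 199.4, 334.7]
ee_rot: [0.767, -0.637, -0.051, 0.062]
contact_force: [-15.5, 1.7, 4.6]
gripper_width: 9.0
grasp_force: 60.4
```

```bash
python3 - <<'E'
from plan import *
print(*pose())
E
```

```text
[100.47   0.12   0.75] [ 0.0013  0.1605 -0.0008] F plate [-14.9   4.5   4.6] M [1.46 4.22 0.25] 13.53
```

```bash
python3 - <<'E'
from plan import *
rows([tip(105.5,2,t,y=0) for t in (.13,.11,.09,.075)])
rows([tip(105.5,2,t,y=0) for t in (.06,.045,.03)])
E
```

```text
[-0.001, 0.0233, 0.0148, 0.0063, 0.0, -0.0]
[-0.001, 0.0439, 0.0296, 0.0127, 0.0, -0.0]
[-0.001, 0.0642, 0.0448, 0.0191, 0.0, -0.0]
[-0.001, 0.0792, 0.0565, 0.0238, 0.0, -0.0]
[0.0, 0.0156, 0.0108, 0.0048, 0.0, -0.0]
[0.0, 0.0311, 0.0218, 0.0096, 0.0, -0.0]
[0.0, 0.0465, 0.033, 0.0144, 0.0, -0.0]
```

>>> carry_out --pt "-0.001 0.0233 0.0148 0.0063 0 0 -1" --pt "-0.001 0.0439 0.0296 0.0127 0 0 -1" --pt "-0.001 0.0642 0.0448 0.0191 0 0 -1" --pt "-0.001 0.0792 0.0565 0.0238 0 0 -1" --pt "-0.001 0.0792 0.0565 0.0238 0 0 -1" --pt "-0.001 0.0792 0.0565 0.0238 0 0 -1"

```text
clock: 14.28
position: [487.4, 196.3, 325.8]
ee_rot: [0.769, -0.638, -0.026, 0.033]
contact_force: [-15.0, 1.5, 4.6]
gripper_width: 8.6
grasp_force: 60.5
```

```bash
python3 - <<'E'
from plan import *
print(*pose())
E
```

```text
[1.0053e+02 7.0000e-02 5.7000e-01] [ 0.0011  0.0843 -0.0012] F plate [-14.5   4.3   4.6] M [1.44 3.96 0.39] 14.28
```

>>> carry_out --pt "0 0.0156 0.0108 0.0048 0 0 -1" --pt "0 0.0311 0.0218 0.0096 0 0 -1" --pt "0 0.0465 0.033 0.0144 0 0 -1" --pt "0 0.0465 0.033 0.0144 0 0 -1" --pt "0 0.0465 0.033 0.0144 0 0 -1"

```text
clock: 14.9
position: [477.7, 194.5, 319.8]
ee_rot: [0.769, -0.639, -0.012, 0.015]
contact_force: [-17.1, 2.5, 3.8]
gripper_width: 8.9
grasp_force: 60.6
```

```bash
python3 - <<'E'
from plan import *
print(*pose())
rows([tip(105.5,2,t,y=0) for t in (.015,0,-.006)])
E
```

```text
[ 1.0059e+02 -5.0000e-02  4.0000e-01] [ 0.0009  0.039  -0.0014] F plate [-16.3   5.6   3.8] M [1.53 4.26 0.44] 14.9
[0.0, 0.0157, 0.0108, 0.0047, 0.0, -0.0]
[0.0, 0.0312, 0.0218, 0.0095, 0.0, -0.0]
[0.0, 0.0373, 0.0262, 0.0114, 0.0, -0.0]
```

>>> carry_out --pt "0 0.0157 0.0108 0.0047 0 0 -1" --pt "0 0.0312 0.0218 0.0095 0 0 -1" --pt "0 0.0373 0.0262 0.0114 0 0 -1" --pt "0 0.0373 0.0262 0.0114 0 0 -1"

```text
clock: 15.4
position: [470.2, 193.1, 314.8]
ee_rot: [0.769, -0.639, -0.0, 0.002]
contact_force: [-16.1, 3.4, 4.8]
gripper_width: 8.7
grasp_force: 60.8
```

```bash
python3 - <<'E'
from plan import *
print(*pose())
rows([tip(103,2,-.006,y=0),tip(100.5,1.5,-.006,y=0)])
E
```

```text
[ 1.0067e+02 -8.0000e-02  4.1000e-01] [ 0.0008  0.0027 -0.0015] F plate [-15.2   6.2   4.8] M [1.71 4.38 0.44] 15.4
[0.0, 0.0125, -0.0, 0.0, -0.0, -0.0]
[0.0, 0.025, 0.0024, 0.0, -0.0, -0.0]
```

Flat and behind the lip. I'll ease off the push, then release and lift away.

>>> carry_out --pt "0 0.0125 0 0 0 0 -1" --pt "0 0.025 0.0024 0 0 0 -1" --pt "0 0.025 0.0024 0 0 0 -1" --pt "0 0.025 0.0024 0 0 0 -0.6" --pt "0 0.025 0.0024 0 0 0 0" --pt "0 0.025 0.0024 0 0 0 1" --pt "0 0.025 0.0024 0 0 0 1" --pt "0 0.025 0.0024 0 0 0 1" --pt "0 0.025 0.0024 0 0 0 1" --pt "0 0.025 0.0024 0 0 0 1"

```text
clock: 16.65
position: [468.2, 192.7, 314.6]
ee_rot: [0.769, -0.639, 0.002, -0.002]
contact_force: [-0.4, 0.4, 0.3]
gripper_width: 85.4
grasp_force: 0.0
```

>>> carry_out --pt "0 0 -0.1 0 0 0 1" --pt "0 0 -0.3 0 0 0 1" --pt "0 0 -0.55 0 0 0 1" --pt "0 0 -0.75 0 0 0 1" --pt "0 0 -0.75 0 0 0 1" --pt "0 0 -0.75 0 0 0 1"

```text
clock: 17.4
position: [466.9, 192.3, 463.8]
ee_rot: [0.769, -0.639, 0.001, -0.002]
contact_force: [1.0, -0.8, -0.8]
gripper_width: 85.5
grasp_force: 0.0
```

```bash
python3 - <<'E'
from plan import *
im,d,W=wcloud();P=(W-PL)@R.from_euler("Z",ya).as_matrix();x,y,z=np.moveaxis(P,-1,0)
t=(abs(z-22)<4)&(abs(x)<125)&(abs(y)<90)
print("top plane fit",np.linalg.lstsq(np.c_[x[t],y[t],np.ones(t.sum())],z[t],rcond=None)[0],[np.percentile(a[t],q).round(1) for a in(x,y) for q in(1,99)])
cv2.imwrite("pics/w5.png",im[...,::-1])
E
```

```text
top plane fit [-2.31220452e-03 -6.06232987e-04  2.12327700e+01] [np.float64(-102.7), np.float64(113.6), np.float64(-74.8), np.float64(73.8)]
```

View pics/w5.png

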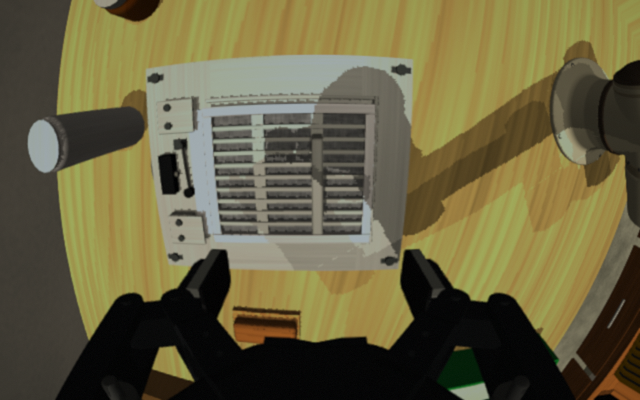

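The last view shows the cassette flat (slope 0.002) between the guides, with its flange under the keepers (180,115)/(187,228), its near edge behind the lip at col ~373, the roller held in at (188,190), and the can, block and jar standing. I'll hand it in.

```bash
python3 -c "
from bench import arm
print(arm.job_done())"
```

```text
the job is handed in; nothing more can be done
None
```

The cassette is refitted, let go and handed in: it lies flat (about 0.002 rad off level), flange under the keepers, near edge behind the lip and lever held in, with the other objects left standing; I got no verdict back from the hand-in.

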